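# Clamp a glued carton with the pump clamp

### The job

The small brown carton has a freshly glued seam: press it in the blue pump clamp. Lift the loose orange cover off the clamp's two red squeeze paddles and stand it upright on the bare table, then squeeze and release the paddles again and again until the clamp has pushed the carton against its fixed jaw and the yellow spring face is pressed about half way in, and finish still gripping both paddles so that it stays like that. Do not press the spring face all the way in (that crushes the carton), move the ram only with the paddles, and leave the other things on the table alone.

Things in the scene. Friction and masses are not known exactly. Their poses are not given: they have to be found in the camera images.
- clamp: pump clamp bolted to the table (fixed). Origin: on the table under the base plate; +y is the way the ram pushes, z up. Base plate 96 (x) by 252 (y) mm, 8 thick, y -85 to +167. Blue pump housing 50 mm in x, y -79 to +9, top at z = 56; behind it the rod sticks out at z = 26 as far as y = -150. Only the paddles (to z = 102) and the cover stand higher than 60 mm
- paddle_mid (a point): point on the clamp midway between the two squeeze paddles, 82 mm above the table, at clamp y = -35: the place to grip
- paddle_rear: red squeeze paddle at the -y side (origin as the clamp's when released): upright plate 24 mm wide in x, 9 thick, standing up out of the housing to z = 102; under the cover at first. Over the outer faces of both paddles, along clamp y: 50 mm released, 30 mm fully squeezed. They move equally (10 mm each), so the middle stays put, and spring apart when released
- paddle_front: the other red squeeze paddle, at the +y side (origin as the clamp's when released); it moves -y when squeezed. At the end of a squeeze it takes about 12 N a finger with the ram free, 16 N with the spring face half in, 21 N with it all in
- ram: ram: rod with a blue pusher plate 64 mm wide, top at z = 54; slides along clamp +y by up to 55 mm, starts 0 to 12 mm out (origin as the clamp's at 0). Ratchet of 8 mm pitch: a squeeze first takes up slack (2 mm as a rule, up to 8), then moves it +y by half the loss of width over the paddles. On release it stays, but a face more than half in may fall back some mm. Not pushed by hand
- face_spring (a joint): how far the yellow spring face is pressed in towards the blue pusher plate, m: 0 free, 0.006 half way, 0.012 all the way in. Spring of 1.5 N per mm: 9 N half way, 18 N all in; sliding the carton alone presses it in by about 0.5 mm. The open slit between the blue plate and the yellow face is 12 mm when free and closes to 0
- press_face: yellow spring face with a black rubber front, 72 mm wide, 40 mm high, on the ram (same origin as the ram when free). Its front is at y = 44 mm from its origin
- fixed_jaw: blue jaw at the clamp's +y end, locked for the job at a different distance each time (clamp y of its origin 0 to -8 mm, else as the clamp's): black rubber face at y = 148 mm from its own origin, 80 mm wide, top at z = 56; it does not give way
- carton: small brown carton lying loose on the base plate between spring face and fixed jaw, 68 (its x, which lies along the clamp's y) by 113 by 53 mm; origin at the centre of its underside. At the start there are 1 to 20 mm between it and the fixed jaw, and some 3 to 28 mm between it and the spring face
- cover: loose orange cover, a cap open at the bottom, over the paddles, 70 g; outside 44 (x) by 68 (y) by 56 mm high, walls 4 mm; on top a black grip 36 mm long (x), 14 mm thick (y), 31 mm high, from 56 to 87 mm above the cover's underside. Origin: centre of its underside. It rests on the housing, its axes along the clamp's, and comes off straight up; lift it at least 50 mm before moving it sideways
- marker_red: white marker with red cap, 17 x 135 x 19 mm, lying loose; leave alone
- staple_box: small blue box, 34 x 58 x 22 mm, loose; leave alone
- tape_roll: roll of brown packing tape lying flat, 100 mm across, 48 mm high, loose; leave alone
- note_pad: yellow note pad, 52 x 74 x 14 mm, loose; leave alone
Not all that is in view belongs to the job. What is shaped like the carton but purple or turquoise is not meant.

How it is judged (in metres and radians):
On the way, in this order (a step that is already met when the one before it is completed fails the run):
1. the cover has been lifted off the paddles and stands upright and let go on the table (height (world z) of cover below 0.006 m and angle between cover's own z axis and vertical below 0.1 rad and contact force between the fingers and cover below 0.1 N), for 0.2 s.
2. the spring face presses on the carton (contact force between press_face and carton above 2.5 N), for 0.1 s.
At the end, for the whole second after the job is handed in: the fingers grip both paddles (more than 1.5 N on each), the spring face presses the carton with 3.5 to 15 N and is 2.5 to 9.5 mm of its 12 mm in, the carton lies flat and bears on the fixed jaw with over 2.5 N, and the cover stands upright on the table, let go (all of step 1 and contact force between press_face and carton between 3.5 and 15 N and value of joint face_spring between 0.0025 and 0.0095 m and contact force between fixed_jaw and carton above 2.5 N and contact force between the fingers and paddle_rear above 1.5 N and contact force between the fingers and paddle_front above 1.5 N and angle between carton's own z axis and vertical below 0.1 rad); the arm keeps its last pose, push and grip.
It fails at once if the carton was crushed: over 18 N from the spring face (contact force between press_face and carton above 18 N).
It fails at once if the ram or its face was shoved by the robot instead of pumped (contact force between any of the fingers, the arm and ram above 3 N).
It fails at once if another thing on the table was moved by more than 30 mm (distance of any of marker_red, staple_box, tape_roll, note_pad from where it was at the start of the episode above 0.03 m).
It also fails if it takes over 66 s, if anything falls off the work surface, if the arm or the gripper's body presses on something with over 40 N, if the wrist force passes 120 N, or if a joint passes its speed limit or range.

### The arm

A 6-joint arm with a two-finger parallel gripper is mounted at the origin on a cart in front of the work surface, level with it; the furniture and walls round the work are solid. World frame = base frame: x ahead of the robot, y to its left, z up, the work surface at z = 0. Lengths are in mm, angles in rad, forces in N, time in s.
With the tool pointing down it reaches from about 350 to 975 mm from the base axis. Payload 7.1 kg.
Tool frame: the origin (TCP) lies midway between the tips of the shut fingers; the grasp point (between the pads) lies ctrl.grip_point_offset behind it (ctrl.grip_point_offset is the distance from the TCP to the grasp point, in mm); z points along the fingers, y is the line along which they close (so a half turn about z gives the same grasp; the last joint's range is limited). The gripper opens to 88 mm and grips with 3 to 60 N. Pads are 20 mm wide; open, the fingers measure 115 mm over their backs; the gripper's body (75 mm by 178 mm) begins 61 mm behind the grasp point.
Start: joints at [1.301, 0.423, 1.63, -0, 1.089, -0.019], TCP at [155.08, 605.438, 222.675] pointing down, gripper open.
Joint ranges: [-3, 3], [-0.9, 2.11], [0.09, 2.58], [-1.31, 4.45], [0.11, 2.69], [-2.54, 2.54]. Speed limits (rad/s): [2.39, 2.39, 3.01, 3.14, 3.14, 3.14].

### API

Orientations are given as a rotation vector (axis times angle).
In Python, from workcell import ctrl, get_image, close_job, finder gives the robot as it stands.
- The arm moves only by the tool servo_tool, never from a script. Its argument "deltas" is a list of rows, each a list of 2 entries, a list of its own where there are three numbers: the shift along the tool's x, y, z in mm, then the turn, a rotation vector about the tool's x, y, z in rad. A call has 1 to 5 rows; each row is the pose to reach, as a shift and turn from the pose commanded when the call began, along the tool's axes at that moment; what a row does not reach only later rows make up. A row lasts 1/12 s, in which the tool goes at most 41.7 mm and 7.16 degrees, less where a joint would pass 70% of its speed; a pose out of reach is approached as far as the arm can. A call with a gripper value outside its range is refused whole. "grip" is the closure, from -1 (fully open) to 1 (shut), so that 0 is half open, set as the call begins (left out, the last holds). The fingers move at their own pace and stop on an object; the grip force is fixed at half the most. Time passes only in rows, so rows that repeat a pose let the fingers close. It gives the time, the measured TCP pose, the force, the opening and the grip force at its end, in the units of the state.
- ctrl.get_obs(): the state, without advancing time (a new reading comes with each control period).
- get_image(name): name is "scene" or "top" or "wrist"; returns a dict with "frame" (420x560x3 uint8, blue, green, red), "depth" (420x560 float32, mm along the optical axis (not along the pixel's ray), 0 where there is no reading), "K" (3x3 intrinsics, pixels), "pose" (4x4, takes a point from camera to world coordinates). Camera axes: x right, y down, z forward; pixel columns grow to the right and rows downward; lengths in mm; the calibration is good to about 2 mm. A picture is of the moment at which its call begins.
- close_job(): hands the job in; it is judged then, once.
Trained networks look in a picture, given as the dict that the camera call returned (one of the last four; its "shot" number tells which), for a name from the list of things; names that differ only in an ending like _2 or _b are one class to them, and where a whole thing is asked for, a point or a joint stands for the part that bears it (a point fixed in the world has none). Each returns a list of dicts, best first, with "score" (0 to 1); they miss things now and then, are a little off and sometimes report something else, mostly with a low value. They report only what shows in the picture. A call takes as long as a camera call. They do not tell look-alikes from the thing itself.
- finder.search_frame(query, picture): "rect" ([centre column, centre row, width, height] as shares, 0 to 1, of the picture: columns of its width, rows of its height, round what is visible of it).
- finder.silhouettes(query, picture): "mask" (420x560 bool, what is visible of it) and "rect" ([centre column, centre row, width, height] as shares, 0 to 1, of the picture: columns of its width, rows of its height, round what is visible of it).
The state is a dict: "t": time; "qpos": joint angles; "qvel": joint speeds; "joint_torque": joint torques, N m; "ee_pos": TCP position; "orientation": TCP orientation; "ft_force": force on the tool from outside, world axes, zero at the start; "moment": the same for the moment, N m; "width": finger opening in mm; "grasp_force": force on a finger pad.
Only numpy, scipy, OpenCV 4.12 (cv2) and the standard library are available. Lean on these libraries where they do the work, as an engineer would, in place of code of your own. Each camera call takes 0.05 s, during which the arm holds its last target. There are 200 camera calls.

## Working session

There is one attempt and no reset: what is moved stays moved. The work goes in short steps, Python scripts to look and compute and a tool call to move; the robot and the scene stay as the last step left them, time stands still between calls to the robot, and variables do not carry over. Pictures are saved under pics/ and viewed, at most 10 in all, crops included, and the job is handed in when it is done.

Besides the shell and the picture viewer there is one more tool, called as name(argument=value, ...), one argument or row to a line, values as JSON. servo_tool: Moves the arm, as the interface text tells. Its arguments: {"type":"object","properties":{"deltas":{"type":"array","items":{"type":"array"}},"grip":{"type":"number"}},"required":["deltas"]}

```bash
ls; mkdir -p pics
cat > h.py <<'E'
import numpy as np, cv2
from workcell import ctrl, get_image, close_job, finder
from scipy.spatial.transform import Rotation as R
def pts(im, mask):
    d=im["depth"]; v,u=np.nonzero(mask&(d>0)); z=d[v,u]; K=im["K"]
    p=np.stack([(u-K[0,2])*z/K[0,0],(v-K[1,2])*z/K[1,1],z,np.ones_like(z)])
    return (im["pose"]@p)[:3].T
E
python3 - <<'E'
from h import *
o=ctrl.get_obs(); print(o, ctrl.grip_point_offset)
ims={n:get_image(n) for n in("top","scene")}
cv2.imwrite("pics/a.png",ims["top"]["frame"]);cv2.imwrite("pics/b.png",ims["scene"]["frame"])
for q in("cover","carton","clamp","fixed_jaw","press_face","marker_red","staple_box","tape_roll","note_pad"):
  for n,im in ims.items():
    for r in finder.silhouettes(q,im)[:3]:
        m=r["mask"]; p=pts(im,m)
        if len(p)<5: continue
        rc=np.array(r["rect"])*[560,420,560,420]
        print(q,n,round(r["score"],2),rc.round(),np.median(p,0).round(),"top",np.percentile(p[:,2],97).round())
E
```

```text
pics
{'t': 0.0, 'qpos': array([ 1.30096599e+00,  4.23837111e-01,  1.63069253e+00, -1.63004778e-05,
        1.08860066e+00, -1.89857292e-02]), 'qvel': array([-0.00108888,  0.00092617, -0.00012164,  0.00055052, -0.00175696,
       -0.00032178]), 'joint_torque': array([-4.62041826e-04, -5.44637489e+01, -2.73662460e+01,  6.41630008e-02,
        2.29168549e-02, -1.24996400e-04]), 'ee_pos': array([154.96007041, 604.90605619, 221.9030341 ]), 'orientation': array([-3.92955736e-01, -3.11671044e+00,  2.39329591e-03]), 'ft_force': array([-0.46927315,  0.68724404,  0.27775948]), 'moment': array([-0.00142965,  0.01235208, -0.01382249]), 'grasp_force': 0.0, 'width': 87.75893799547953} 18.700000000000003
cover top 0.65 [315. 204.  32.  20.] [556. -27. 112.] top 146.0
cover scene 0.97 [272. 192.  22.  29.] [563. -18. 108.] top 142.0
cover scene 0.5 [283. 218.  17.  12.] [534.  45.  46.] top 54.0
carton top 0.9 [371. 268.  31.  48.] [ 381. -180.   52.] top 59.0
carton top 0.86 [218. 272.  36.  47.] [379. 249.  52.] top 59.0
carton top 0.6 [274. 220.  34.  43.] [513.  92.  61.] top 67.0
carton scene 0
[... 443 characters left out ...]
 142.0
press_face top 0.48 [290. 217.   9.  19.] [529.  45.  50.] top 57.0
press_face scene 0.22 [255. 145.  13.  18.] [ 608. -315.   12.] top 20.0
marker_red top 0.69 [213. 173.  27.  38.] [673. 270.  15.] top 23.0
marker_red scene 0.5 [241. 287.  38.  23.] [673. 270.  12.] top 19.0
staple_box top 0.75 [416. 251.  19.  17.] [ 433. -319.   22.] top 28.0
staple_box top 0.26 [164. 241.  38.  37.] [473. 403.  46.] top 54.0
staple_box scene 0.35 [287. 231.  41.  33.] [519. 102.  57.] top 63.0
tape_roll top 0.71 [163. 239.  37.  31.] [473. 401.  47.] top 54.0
note_pad top 0.93 [412. 190.  27.  20.] [ 607. -319.   14.] top 20.0
note_pad scene 0.56 [252. 146.  12.  14.] [ 607. -313.   12.] top 20.0
```

Run:
```python
import cv2
a=cv2.imread("pics/a.png")[140:320,130:450];b=cv2.imread("pics/b.png")[120:300,190:400]
cv2.imwrite("pics/a2.png",cv2.resize(a,(800,450),interpolation=2))
```

```text
(no output)
```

View pics/a2.png

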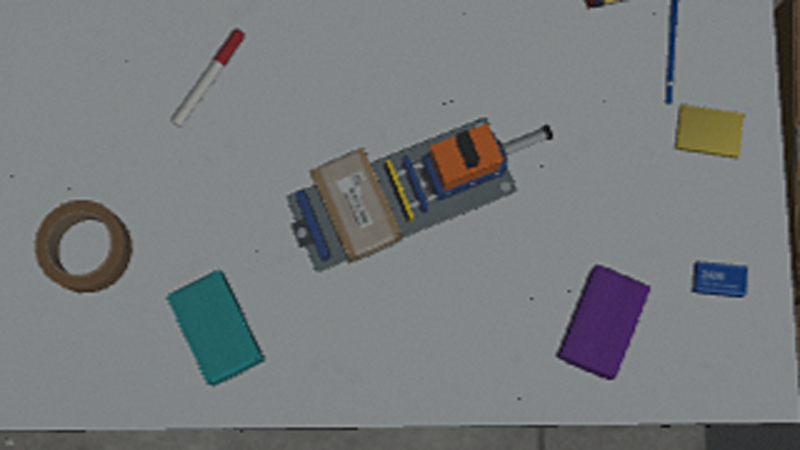

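The crop shows the clamp in the middle, its orange cover at crop (467,155) and the brown carton at (357,205), which is top-image (274,220). The carton's look-alikes are turquoise at (218,272) and purple at (371,268). Next I work out the approach.

```bash
cat >> h.py <<'E'
def delta(target, yaw):
    """shift (tool axes) and turn for TCP target, tool down with tool y along world yaw (mod pi)"""
    o=ctrl.get_obs(); R0=R.from_rotvec(o["orientation"])
    best=None
    for k in(0,np.pi):
        y=np.array([np.cos(yaw+k),np.sin(yaw+k),0]); z=np.array([0,0,-1.]); x=np.cross(y,z)
        Rt=R.from_matrix(np.stack([x,y,z],1)); rv=(R0.inv()*Rt).as_rotvec()
        if best is None or np.linalg.norm(rv)<np.linalg.norm(best): best=rv
    return R0.inv().apply(np.array(target)-o["ee_pos"]).round(1), best.round(4)
E
python3 - <<'E'
from h import *
im=get_image("top")
P=[]
for q in("clamp","carton","cover"):
    r=[x for x in finder.silhouettes(q,im)]
    r=r[2] if q=="carton" else r[0]
    p=pts(im,r["mask"]); P.append(p)
    print(q,cv2.minAreaRect(p[:,:2].astype(np.float32)))
c=P[2]; g=c[c[:,2]>128]; print("grip",len(g),g.mean(0)); t=c[(c[:,2]>105)&(c[:,2]<125)]; print("covertop",t.mean(0),len(t),cv2.minAreaRect(t[:,:2].astype(np.float32)))
w=get_image("wrist"); o=ctrl.get_obs(); R0=R.from_rotvec(o["orientation"])
print("cam in tool",R0.inv().apply(w["pose"][:3,3]-o["ee_pos"]), (R0.inv().as_matrix()@w["pose"][:3,:3]).round(2), w["K"][0,0])
print("axes",R0.as_matrix().round(3)); print(delta([560,-20,260],np.radians(110)))
E
```

```text
clamp ((547.2680053710938, 16.405288696289062), (100.32975769042969, 318.5841979980469), 21.43647575378418)
carton ((524.9793701171875, 94.6059799194336), (126.88033294677734, 73.37029266357422), 22.94341468811035)
cover ((576.6300048828125, -34.258148193359375), (67.44986724853516, 90.29463958740234), 21.393218994140625)
grip 82 [561.34511961 -28.01056162 142.0404835 ]
covertop [560.8040112  -28.314894   112.90845279] 320 ((562.8870849609375, -28.698562622070312), (45.83625030517578, 68.79344177246094), 21.466588973999023)
cam in tool [ 8.40321108e+01  6.75328628e-02 -1.62496267e+02] [[-0.   -0.95 -0.31]
 [ 1.   -0.   -0.  ]
 [ 0.   -0.31  0.95]] 317.95692361476404
axes [[-0.969  0.248  0.   ]
 [ 0.248  0.969  0.   ]
 [-0.     0.    -1.   ]]
(array([-547.5, -505.4,  -37.3]), array([ 0.    ,  0.    , -0.5999]))
```

servo_tool(
  deltas=[
    [[-27,-25,-5],[0,0,0]],
    [[-55,-50,-10],[0,0,0]],
    [[-82,-75,-15],[0,0,0]],
    [[-110,-101,-20],[0,0,0]],
    [[-137,-126,-25],[0,0,0]],
  ],
  grip=-1,
)

```text
t: 1.67
ee_pos: [257.1, 447.8, 247.9]
orientation: [0.392, 3.117, 0.0]
ft_force: [0.3, 0.0, -1.1]
width: 87.5
grasp_force: 0.0
```

servo_tool(
  deltas=[
    [[-27,-25,-5],[0,0,0]],
    [[-55,-50,-10],[0,0,0]],
    [[-82,-75,-12],[0,0,0]],
    [[-110,-101,-12],[0,0,0]],
    [[-137,-126,-12],[0,0,0]],
  ],
)

```text
t: 2.08
ee_pos: [358.8, 291.8, 260.2]
orientation: [0.392, 3.116, 0.001]
ft_force: [0.2, 1.2, 0.3]
width: 88.1
grasp_force: 0.0
```

servo_tool(
  deltas=[
    [[-27,-25,0],[0,0,0]],
    [[-55,-50,0],[0,0,0]],
    [[-82,-75,0],[0,0,0]],
    [[-110,-101,0],[0,0,0]],
    [[-137,-126,0],[0,0,0]],
  ],
)

```text
t: 2.5
ee_pos: [460.2, 135.5, 260.0]
orientation: [0.393, 3.116, 0.0]
ft_force: [0.6, 0.6, -0.4]
width: 88.0
grasp_force: 0.0
```

servo_tool(
  deltas=[
    [[-27,-25,0],[0,0,-0.12]],
    [[-55,-50,0],[0,0,-0.245]],
    [[-82,-75,0],[0,0,-0.37]],
    [[-110,-101,0],[0,0,-0.495]],
    [[-137,-126,0],[0,0,-0.62]],
  ],
)

```text
t: 2.92
ee_pos: [561.7, -20.6, 259.9]
orientation: [-0.547, 3.093, -0.0]
ft_force: [0.7, 0.8, 0.1]
width: 87.7
grasp_force: 0.0
```

servo_tool(
  deltas=[
    [[0,0,0],[0,0,0]],
    [[0,0,0],[0,0,0]],
    [[0,0,0],[0,0,0]],
  ],
)

```text
t: 3.17
ee_pos: [560.3, -18.6, 259.3]
orientation: [0.534, -3.095, -0.001]
ft_force: [-0.3, 0.3, -0.1]
width: 87.9
grasp_force: 0.0
```

Run:
```python
from h import *
im=get_image("wrist"); cv2.imwrite("pics/w1.png",im["frame"])
print(ctrl.get_obs()["ee_pos"],ctrl.get_obs()["qpos"].round(2))
for q in("cover","carton","clamp","fixed_jaw","press_face","ram"):
    for r in finder.silhouettes(q,im)[:2]:
        p=pts(im,r["mask"])
        print(q,r["score"],(np.array(r["rect"])*[560,420,560,420]).round(),np.median(p,0).round(),cv2.minAreaRect(p[:,:2].astype(np.float32)))
        if q=="cover":
            for lo,hi in((135,150),(106,118)):
                t=p[(p[:,2]>lo)&(p[:,2]<hi)]
                if len(t)>20: print(lo,len(t),t.mean(0),cv2.minAreaRect(t[:,:2].astype(np.float32)))
```

```text
[560.11183556 -18.09142894 259.46948715] [-0.05  0.29  1.74  0.    1.12 -1.97]
cover 0.69 [271. 188.  73.  57.] [556. -33. 113.] ((581.8615112304688, -28.47994613647461), (83.68700408935547, 93.31016540527344), 21.630884170532227)
135 583 [560.29829615 -31.89330705 142.83353599] ((561.58447265625, -31.556190490722656), (35.222232818603516, 13.987550735473633), 21.286230087280273)
106 2337 [560.2003018  -32.00195729 112.43989966] ((562.0353393554688, -31.44025421142578), (44.61530303955078, 68.0238037109375), 21.492666244506836)
cover 0.26 [425. 175.  24.  74.] [493. 135.  53.] ((491.2816162109375, 151.1392822265625), (79.4579086303711, 39.320945739746094), 21.091232299804688)
carton 0.79 [380. 178.  66.  97.] [514.  84.  60.] ((517.2337036132812, 90.0420913696289), (111.42678833007812, 67.76787567138672), 23.345264434814453)
carton 0.74 [453. 300.  48.  33.] [644. 284.  13.] ((608.54248046875, 158.1460723876953), (290.95953369140625, 67.28226470947266), 71.73905944824219)
clamp 0.61 [310. 172. 246.  79.] [529.  21.  30.] ((546.9360961914062, 9.832138061523438), (95.73597717285156, 309.521484375), 21.424257278442383)
fixed_jaw 0.73 [426. 176.  23.  73.] [494. 135.  53.] ((499.22271728515625, 154.80780029296875), (97.8035888671875, 40.218170166015625), 23.065122604370117)
fixed_jaw 0.61 [381. 177.  67.  98.] [514.  84.  60.] ((524.1769409179688, 105.35968017578125), (136.95729064941406, 90.53851318359375), 24.962350845336914)
press_face 0.87 [340. 179.   9.  64.] [531.  39.  51.] ((532.4960327148438, 45.61750030517578), (70.12584686279297, 16.017391204833984), 21.575437545776367)
ram 0.74 [264. 178. 159.  60.] [550.  23.  36.] ((581.8948364257812, -40.4036865234375), (69.69050598144531, 211.0514373779297), 30.268768310546875)
```

View pics/w1.png

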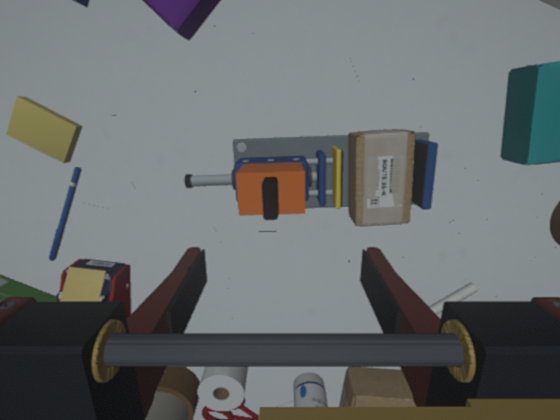

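The wrist picture shows the cover at (270,190) with its black grip, and the carton at (380,178). The fit gives the grip centre at about (561,-31), top z 143 and yaw 21.45°, which agrees with the given sizes. I align, descend and grip.

servo_tool(
  deltas=[
    [[4,-12.6,25],[0,0,-0.032]],
    [[4,-12.6,50],[0,0,-0.032]],
    [[4,-12.6,75],[0,0,-0.032]],
    [[4,-12.6,90],[0,0,-0.032]],
    [[4,-12.6,90],[0,0,-0.032]],
  ],
)

```text
t: 3.93
ee_pos: [559.0, -31.5, 166.6]
orientation: [0.587, -3.081, -0.002]
ft_force: [-0.5, -0.1, 0.2]
width: 88.0
grasp_force: 0.0
```

servo_tool(
  deltas=[
    [[0,0,0],[0,0,0]],
  ],
)

```text
t: 4.02
ee_pos: [561.0, -31.7, 169.3]
orientation: [0.588, -3.085, -0.001]
ft_force: [-0.5, 0.9, 0.0]
width: 88.2
grasp_force: 0.0
```

Run:
```python
from h import *
print(ctrl.get_obs()["ee_pos"],delta([561,-31,117],np.radians(111.45)))
im=get_image("top"); p=pts(im,np.ones((420,560),bool))
s=p[(abs(p[:,0]-682)<90)&(abs(p[:,1]-15)<90)&(p[:,2]>10)]
u=(s-[561,-31,0])[:,:2]@np.array([.931,.366]); print("obstacles beyond clamp",len(s),(u>70).sum(), s[u>70][:3])
```

```text
[560.95508692 -31.68516948 169.34822696] (array([-0.4,  0.6, 52.3]), array([ 0.0007, -0.0014,  0.0025]))
obstacles beyond clamp 151 7 [[766.86521391  42.49210298  10.01012363]
 [729.83532183 102.21866834  10.68931575]
 [729.2038372   42.83719498  11.22774366]]
```

servo_tool(
  deltas=[
    [[0,0.6,25],[0,0,0]],
    [[0,0.6,45],[0,0,0]],
    [[0,0.6,52],[0,0,0]],
    [[0,0.6,52],[0,0,0]],
    [[0,0.6,52],[0,0,0]],
  ],
)

```text
t: 4.48
ee_pos: [561.9, -31.5, 118.8]
orientation: [-0.588, 3.085, -0.001]
ft_force: [0.9, 0.9, -0.2]
width: 87.8
grasp_force: 0.0
```

servo_tool(
  deltas=[
    [[0,0,0],[0,0,0]],
    [[0,0,0],[0,0,0]],
    [[0,0,0],[0,0,0]],
    [[0,0,0],[0,0,0]],
    [[0,0,0],[0,0,0]],
  ],
  grip=1,
)

```text
t: 4.9
ee_pos: [561.4, -31.5, 118.1]
orientation: [-0.588, 3.085, -0.0]
ft_force: [0.4, -0.4, -0.8]
width: 58.1
grasp_force: 0.0
```

servo_tool(
  deltas=[
    [[0,0,0],[0,0,0]],
    [[0,0,0],[0,0,0]],
    [[0,0,0],[0,0,0]],
    [[0,0,0],[0,0,0]],
    [[0,0,0],[0,0,0]],
  ],
)

```text
t: 5.32
ee_pos: [561.1, -31.5, 117.6]
orientation: [0.588, -3.086, -0.0]
ft_force: [-0.6, -0.6, 0.2]
width: 24.6
grasp_force: 0.0
```

servo_tool(
  deltas=[
    [[0,0,0],[0,0,0]],
    [[0,0,0],[0,0,0]],
    [[0,0,0],[0,0,0]],
    [[0,0,0],[0,0,0]],
  ],
)

```text
t: 5.65
ee_pos: [561.1, -31.5, 117.6]
orientation: [0.588, -3.086, 0.0]
ft_force: [-0.4, -0.3, -0.5]
width: 13.5
grasp_force: 30.0
```

servo_tool(
  deltas=[
    [[0,0,-12],[0,0,0]],
    [[0,0,-25],[0,0,0]],
    [[0,0,-40],[0,0,0]],
    [[0,0,-56],[0,0,0]],
    [[0,0,-72],[0,0,0]],
  ],
)

```text
t: 6.07
ee_pos: [561.0, -31.4, 191.2]
orientation: [-0.588, 3.086, -0.0]
ft_force: [0.2, -0.5, -0.6]
width: 13.7
grasp_force: 30.0
```

servo_tool(
  deltas=[
    [[0,0,0],[0,0,0]],
    [[-15,0,0],[0,0,0]],
    [[-35,0,0],[0,0,0]],
    [[-55,0,0],[0,0,0]],
    [[-75,0,0],[0,0,0]],
  ],
)

```text
t: 6.48
ee_pos: [631.3, -3.6, 189.5]
orientation: [0.588, -3.086, -0.0]
ft_force: [-0.3, -0.2, -0.6]
width: 13.8
grasp_force: 30.0
```

servo_tool(
  deltas=[
    [[-20,0,0],[0,0,0]],
    [[-40,0,0],[0,0,0]],
    [[-55,0,0],[0,0,0]],
    [[-60,0,0],[0,0,0]],
    [[-60,0,0],[0,0,0]],
  ],
)

```text
t: 6.9
ee_pos: [687.0, 18.6, 188.9]
orientation: [0.589, -3.085, -0.0]
ft_force: [-0.5, 0.6, 0.2]
width: 14.0
grasp_force: 30.0
```

Run:
```python
from h import *
a,b=get_image("scene"),get_image("wrist"); o=ctrl.get_obs(); print(o["ee_pos"],o["width"],o["grasp_force"])
cv2.imwrite("pics/c.png",np.hstack([cv2.resize(a["frame"][110:290,180:390],(400,343)),cv2.resize(b["frame"],(400,343))]))
```

```text
[685.68660868  17.99133581 189.07476908] 13.712836062737473 29.99586135149002
```

View pics/c.png

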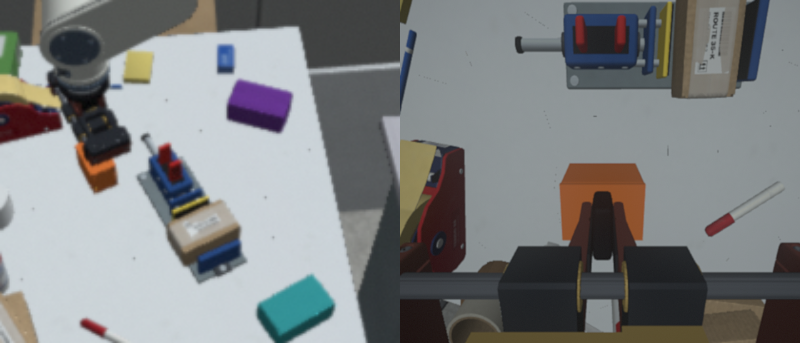

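Run:
```python
from h import *
b=get_image("wrist"); p=pts(b,np.ones((420,560),bool)); o=ctrl.get_obs()
q=R.from_rotvec(o["orientation"]).inv().apply(p-o["ee_pos"])
for s in (-1,1):
    k=(p[:,2]>30)&(q[:,1]*s>60)&(abs(q[:,0])<60)&(p[:,2]<180)
    print(s,k.sum(), (p[k][:,2].max(), abs(q[k][:,1]).min()) if k.any() else "")
m=np.zeros((420,560),bool); m[250:310,20:70]=1; r=pts(b,m); print(np.percentile(r,[5,50,95],axis=0).round()); print(np.percentile(R.from_rotvec(o["orientation"]).inv().apply(r-o["ee_pos"]),[5,50,95],axis=0).round())
```

```text
-1 6726 (np.float64(115.28824313641206), np.float64(215.55604363274034))
1 0 
[[ 684. -185.   49.]
 [ 834. -169.   81.]
 [ 872.  -62.  272.]]
[[-108. -240.  -83.]
 [ -69. -230.  108.]
 [  30.  -73.  140.]]
```

servo_tool(
  deltas=[
    [[0,0,20],[0,0,0]],
    [[0,0,45],[0,0,0]],
    [[0,0,70],[0,0,0]],
    [[0,0,95],[0,0,0]],
    [[0,0,110],[0,0,0]],
  ],
)

```text
t: 7.47
ee_pos: [684.5, 17.7, 77.3]
orientation: [0.587, -3.083, -0.001]
ft_force: [-0.6, 0.5, -1.1]
width: 13.5
grasp_force: 30.0
```

servo_tool(
  deltas=[
    [[0,0,5],[0,0,0]],
    [[0,0,10],[0,0,0]],
    [[0,0,14],[0,0,0]],
    [[0,0,15],[0,0,0]],
    [[0,0,15],[0,0,0]],
  ],
)

```text
t: 7.88
ee_pos: [687.2, 18.2, 65.5]
orientation: [-0.588, 3.085, -0.0]
ft_force: [-0.1, -0.3, -1.4]
width: 13.6
grasp_force: 30.0
```

servo_tool(
  deltas=[
    [[0,0,1],[0,0,0]],
    [[0,0,2],[0,0,0]],
    [[0,0,2.5],[0,0,0]],
    [[0,0,2.5],[0,0,0]],
    [[0,0,2.5],[0,0,0]],
  ],
)

```text
t: 8.3
ee_pos: [686.7, 18.2, 62.3]
orientation: [-0.588, 3.086, -0.0]
ft_force: [-0.1, 0.2, -1.3]
width: 14.1
grasp_force: 30.0
```

servo_tool(
  deltas=[
    [[0,0,0],[0,0,0]],
    [[0,0,0],[0,0,0]],
  ],
)

```text
t: 8.47
ee_pos: [686.7, 18.2, 62.2]
orientation: [-0.588, 3.086, -0.0]
ft_force: [0.2, -0.2, -1.2]
width: 13.7
grasp_force: 30.0
```

servo_tool(
  deltas=[
    [[0,0,0.8],[0,0,0]],
    [[0,0,0.8],[0,0,0]],
    [[0,0,0.8],[0,0,0]],
  ],
)

```text
t: 8.72
ee_pos: [686.8, 18.2, 61.6]
orientation: [-0.588, 3.086, -0.0]
ft_force: [-0.4, -0.5, 2.4]
width: 13.9
grasp_force: 30.0
```

servo_tool(
  deltas=[
    [[0,0,0],[0,0,0]],
    [[0,0,0],[0,0,0]],
    [[0,0,0],[0,0,0]],
    [[0,0,0],[0,0,0]],
    [[0,0,0],[0,0,0]],
  ],
  grip=-0.6,
)

```text
t: 9.13
ee_pos: [686.6, 18.2, 61.3]
orientation: [0.588, -3.086, -0.0]
ft_force: [0.7, -0.7, 0.7]
width: 44.2
grasp_force: 0.0
```

servo_tool(
  deltas=[
    [[0,0,0],[0,0,0]],
    [[0,0,-20],[0,0,0]],
    [[0,0,-45],[0,0,0]],
    [[0,0,-70],[0,0,0]],
    [[0,0,-85],[0,0,0]],
  ],
)

```text
t: 9.55
ee_pos: [687.7, 18.2, 149.0]
orientation: [-0.588, 3.084, -0.001]
ft_force: [-0.2, -0.1, 0.5]
width: 69.9
grasp_force: 0.0
```

servo_tool(
  deltas=[
    [[25,0,0],[0,0,0]],
    [[55,0,0],[0,0,0]],
    [[85,0,0],[0,0,0]],
    [[85,0,0],[0,0,0]],
    [[85,0,0],[0,0,0]],
  ],
)

```text
t: 9.97
ee_pos: [606.7, -13.5, 146.6]
orientation: [0.586, -3.086, -0.0]
ft_force: [-0.3, -0.1, 0.2]
width: 70.4
grasp_force: 0.0
```

Run:
```python
from h import *
b=get_image("wrist"); o=ctrl.get_obs(); print(o["t"],o["ee_pos"],o["width"])
cv2.imwrite("pics/d.png",b["frame"])
f=b["frame"].astype(int); red=(f[:,:,2]>130)&(f[:,:,1]<60)&(f[:,:,0]<60)
p=pts(b,red); p=p[(p[:,2]>85)&(p[:,2]<112)&(abs(p[:,0]-561)<60)&(abs(p[:,1]+31)<60)]
print(len(p),p.mean(0) if len(p) else "", cv2.minAreaRect(p[:,:2].astype(np.float32)) if len(p) else "")
for q in("paddle_rear","paddle_front","cover","press_face","carton","fixed_jaw"):
  for r in finder.silhouettes(q,b)[:2]:
    p=pts(b,r["mask"]); h=np.percentile(p[:,2],90); t=p[p[:,2]>h-6]
    print(q,round(r["score"],2),(np.array(r["rect"])*[560,420,560,420]).round(),h.round(1),cv2.minAreaRect(t[:,:2].astype(np.float32)))
print(delta([561,-31,120],np.radians(111.45)))
```

```text
10.0167 [608.10352184 -13.19070589 146.8661079 ] 70.3566954599591
385 [562.67055552 -34.67392725 102.25691518] ((563.5453491210938, -33.58483123779297), (20.52902603149414, 46.14106750488281), 21.619930267333984)
paddle_rear 0.61 [253. 165.  20.  46.] 102.9 ((571.4674072265625, -51.313941955566406), (23.24229621887207, 9.14655590057373), 21.661785125732422)
paddle_rear 0.18 [343. 151. 377. 109.] 57.6 ((536.3980102539062, 36.32842254638672), (78.6080551147461, 235.7758331298828), 21.512069702148438)
paddle_front 0.57 [311. 165.  18.  39.] 102.8 ((556.4759521484375, -13.313297271728516), (23.362926483154297, 9.071733474731445), 20.337059020996094)
cover 0.96 [284. 293.  78.  77.] 81.1 ((685.1818237304688, 17.299907684326172), (32.38337326049805, 14.820635795593262), 21.32046127319336)
press_face 0.63 [378. 157.  24.  93.] 52.6 ((534.5120239257812, 42.25982666015625), (70.75416564941406, 8.979825973510742), 21.419757843017578)
carton 0.92 [442. 157. 114. 143.] 61.5 ((517.8145751953125, 90.48136138916016), (110.7955322265625, 67.62957763671875), 23.508495330810547)
carton 0.23 [345. 151. 379. 107.] 57.6 ((537.0579833984375, 36.54960632324219), (78.26408386230469, 235.67916870117188), 21.972536087036133)
fixed_jaw 0.86 [509. 159.  51. 100.] 56.6 ((498.6770935058594, 132.21768188476562), (78.69356536865234, 29.519641876220703), 21.972536087036133)
fixed_jaw 0.19 [345. 147. 379. 108.] 57.6 ((537.2852783203125, 36.63761901855469), (78.57853698730469, 235.66867065429688), 22.01842498779297)
(array([50.7,  0.4, 26.2]), array([-0.    ,  0.0002,  0.0026]))
```

View pics/d.png

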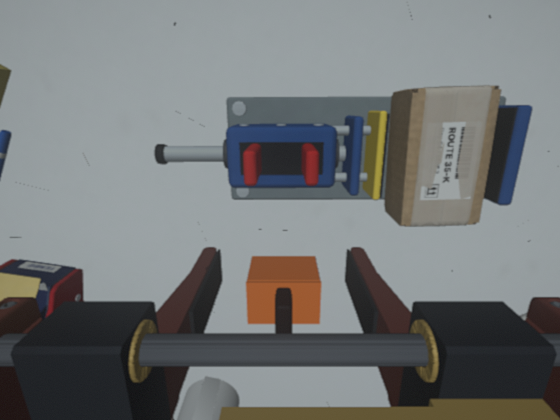

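The picture shows the cover standing at (284,290) and both paddles free at (252,164) and (311,164). The paddle middle is about (563,-32). The free travel left is about 27 mm, plus 6 mm for the half press. I move over the paddles and descend.

servo_tool(
  deltas=[
    [[20,-1.3,0],[0,0,0]],
    [[40,-1.3,0],[0,0,0]],
    [[49,-1.3,0],[0,0,0]],
    [[49,-1.3,15],[0,0,0]],
    [[49,-1.3,35],[0,0,0]],
  ],
)

```text
t: 10.73
ee_pos: [564.1, -32.5, 112.7]
orientation: [-0.587, 3.082, -0.002]
ft_force: [0.3, 0.1, -0.3]
width: 70.2
grasp_force: 0.0
```

servo_tool(
  deltas=[
    [[0,0,15],[0,0,0]],
    [[0,0,32],[0,0,0]],
    [[0,0,44],[0,0,0]],
    [[0,0,47],[0,0,0]],
    [[0,0,47],[0,0,0]],
  ],
)

```text
t: 11.15
ee_pos: [562.2, -32.2, 63.5]
orientation: [0.588, -3.085, -0.001]
ft_force: [0.9, -0.9, -0.0]
width: 70.6
grasp_force: 0.0
```

servo_tool(
  deltas=[
    [[0,0,0],[0,0,0]],
    [[0,0,0],[0,0,0]],
    [[0,0,0],[0,0,0]],
  ],
  grip=-0.3,
)

```text
t: 11.4
ee_pos: [563.2, -32.3, 65.3]
orientation: [-0.588, 3.085, -0.001]
ft_force: [0.3, 0.4, 0.3]
width: 57.5
grasp_force: 0.0
```

```bash
cat > g.py <<'E'
from h import *
def line(im, show=None):
    """clamp-y profile of things: points at z>44 near strip, by colour"""
    p=pts(im,np.ones((420,560),bool)); f=im["frame"][im["depth"]>0].astype(int)
    d=np.array([-.366,.931]); n=np.array([.931,.366]); q=p[:,:2]-[563,-32]
    y=q@d-35; x=q@n; s=(p[:,2]>47)&(p[:,2]<66)&(abs(x)<34)&(y>5)&(y<170)
    y,f,z,x=y[s],f[s],p[s,2],x[s]
    b,g,r=f.T
    o={}
    for k,m in(("plate",(b>1.6*r)&(y<100)),("yellow",(r>2*b)&(g>1.6*b)),("carton",(z>58)&(r>b)),("jaw",(b>1.6*r)&(y>100))):
        if m.sum()>15: o[k]=(np.percentile(y[m],[3,50,97]).round(1),int(m.sum()))
    return o
E
python3 - <<'E'
from g import *
b=get_image("wrist"); o=ctrl.get_obs(); print(o["ee_pos"],o["width"],o["grasp_force"])
cv2.imwrite("pics/e.png",b["frame"]); print(line(b)); print(line(get_image("top")))
E
```

```text
[563.11826235 -32.31702308  65.21955506] 57.69342902329285 0.0
{'plate': (array([ 5.7, 22.7, 26.9]), 1322), 'yellow': (array([40.4, 42.2, 45.9]), 1246), 'carton': (array([ 63.9,  84.9, 123.7]), 7737)}
{'yellow': (array([44.2, 47.2, 48.8]), 25), 'carton': (array([ 66.5, 104.8, 129.4]), 344), 'jaw': (array([146.7, 151.6, 156.6]), 78)}
```

View pics/e.png

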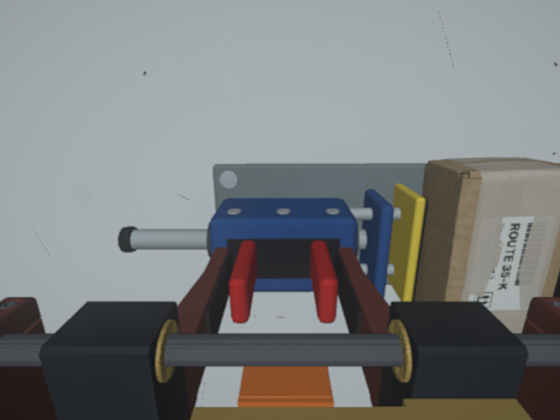

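servo_tool(
  deltas=[
    [[0,0,0],[0,0,0]],
    [[0,0,0],[0,0,0]],
    [[0,0,0],[0,0,0]],
    [[0,0,0],[0,0,0]],
    [[0,0,0],[0,0,0]],
  ],
  grip=0.3,
)

```text
t: 11.92
ee_pos: [562.9, -32.5, 64.8]
orientation: [-0.588, 3.085, -0.001]
ft_force: [-0.1, -1.8, 5.5]
width: 31.4
grasp_force: 11.7
```

servo_tool(
  deltas=[
    [[0,0,0],[0,0,0]],
    [[0,0,0],[0,0,0]],
  ],
)

```text
t: 12.08
ee_pos: [562.9, -32.5, 64.8]
orientation: [-0.588, 3.085, -0.001]
ft_force: [0.2, -2.7, 5.9]
width: 31.0
grasp_force: 11.9
```

Run:
```python
from g import *
print(line(get_image("wrist"))); print(line(get_image("top"))); print(ctrl.get_obs()["width"])
```

```text
{'plate': (array([ 5.5, 30.6, 35. ]), 1587), 'yellow': (array([48.8, 50.5, 54.3]), 1269), 'carton': (array([ 64. ,  84.3, 123.2]), 7846)}
{'yellow': (array([51.8, 54.2, 56.7]), 43), 'carton': (array([ 66.4, 104.6, 129.1]), 338), 'jaw': (array([146.7, 151.6, 156.6]), 76)}
30.99976263217987
```

servo_tool(
  deltas=[
    [[0,0,0],[0,0,0]],
    [[0,0,0],[0,0,0]],
    [[0,0,0],[0,0,0]],
    [[0,0,0],[0,0,0]],
    [[0,0,0],[0,0,0]],
  ],
  grip=-0.3,
)

```text
t: 12.6
ee_pos: [562.1, -32.0, 64.1]
orientation: [0.588, -3.085, -0.001]
ft_force: [0.7, 0.0, 0.3]
width: 56.7
grasp_force: 0.0
```

Run:
```python
from g import *
print(line(get_image("wrist"))); print(line(get_image("top"))); print(ctrl.get_obs()["width"])
```

```text
{'plate': (array([ 5.9, 30.9, 35.1]), 1463), 'yellow': (array([48.8, 50.5, 54.3]), 1256), 'carton': (array([ 63.9,  85. , 123.7]), 7720)}
{'yellow': (array([52.1, 54.4, 56.7]), 42), 'carton': (array([ 66.6, 105.3, 129.2]), 332), 'jaw': (array([146.7, 151.6, 156.9]), 74)}
57.06951798202745
```

servo_tool(
  deltas=[
    [[0,0,0],[0,0,0]],
    [[0,0,0],[0,0,0]],
    [[0,0,0],[0,0,0]],
    [[0,0,0],[0,0,0]],
    [[0,0,0],[0,0,0]],
  ],
  grip=0.3,
)

```text
t: 13.12
ee_pos: [562.5, -32.7, 64.1]
orientation: [0.588, -3.086, 0.001]
ft_force: [1.2, -5.9, -5.5]
width: 31.7
grasp_force: 12.4
```

servo_tool(
  deltas=[
    [[0,0,0],[0,0,0]],
    [[0,0,0],[0,0,0]],
  ],
)

```text
t: 13.28
ee_pos: [562.4, -32.7, 64.1]
orientation: [0.588, -3.086, 0.001]
ft_force: [1.6, -6.3, -5.4]
width: 31.1
grasp_force: 12.4
```

servo_tool(
  deltas=[
    [[0,0,0],[0,0,0]],
    [[0,0,0],[0,0,0]],
    [[0,0,0],[0,0,0]],
    [[0,0,0],[0,0,0]],
    [[0,0,0],[0,0,0]],
  ],
  grip=-0.3,
)

```text
t: 13.7
ee_pos: [562.4, -31.9, 64.4]
orientation: [0.587, -3.086, -0.001]
ft_force: [0.4, -0.5, -0.0]
width: 56.6
grasp_force: 0.0
```

Run:
```python
from g import *
print(line(get_image("wrist"))); print(line(get_image("top"))); print(ctrl.get_obs()["width"])
```

```text
{'plate': (array([ 5.9, 38.7, 43. ]), 1510), 'yellow': (array([56.1, 57.8, 61.6]), 1285), 'carton': (array([ 67. ,  86.8, 124.8]), 7339)}
{'yellow': (array([59.3, 61.8, 64. ]), 41), 'carton': (array([ 70.2, 107.8, 132.4]), 352), 'jaw': (array([146.7, 151.4, 156.6]), 74)}
57.28982081047854
```

servo_tool(
  deltas=[
    [[0,0,0],[0,0,0]],
    [[0,0,0],[0,0,0]],
    [[0,0,0],[0,0,0]],
    [[0,0,0],[0,0,0]],
    [[0,0,0],[0,0,0]],
  ],
  grip=0.14,
)

```text
t: 14.22
ee_pos: [562.8, -32.6, 64.5]
orientation: [-0.588, 3.086, -0.001]
ft_force: [1.1, -4.4, -0.4]
width: 38.1
grasp_force: 11.5
```

Run:
```python
from g import *
print(line(get_image("wrist"))); im=get_image("top");print(line(im)); print(ctrl.get_obs()["width"])
p=pts(im,np.ones((420,560),bool)); f=im["frame"][im["depth"]>0].astype(int)
q=p[:,:2]-[563,-32]; y=q@[-.366,.931]-35; x=q@[.931,.366]; s=(abs(x)<25)&(y>110)&(y<165)
for a in range(110,165,3):
    m=s&(y>=a)&(y<a+3)
    if m.any(): print(a,np.median(p[m,2]).round(),np.median(f[m],0))
```

```text
{'plate': (array([ 5.5, 42.9, 47.4]), 1638), 'yellow': (array([60.4, 62.1, 66. ]), 1315), 'carton': (array([ 71.1,  87.7, 123.4]), 6663)}
{'plate': (array([45.1, 49. , 51.2]), 43), 'yellow': (array([63.4, 65.8, 68.2]), 44), 'carton': (array([ 74.8, 107.1, 136. ]), 328), 'jaw': (array([146.7, 151.6, 156.9]), 76)}
37.837186854351245
110 61.0 [107.  107.5 106. ]
113 62.0 [101.5 109.  113.5]
116 63.0 [104. 110. 114.]
119 60.0 [104.5 110.5 115.5]
122 63.0 [108. 115. 118.]
125 61.0 [ 98. 107. 113.]
128 61.0 [ 73.  91. 104.]
131 58.0 [ 66.  86. 101.]
134 59.0 [62.5 81.5 96. ]
137 53.0 [65. 67. 68.]
140 8.0 [84. 81. 73.]
143 11.0 [65. 58. 54.]
146 56.0 [72. 54. 36.]
149 57.0 [93.  57.  37.5]
152 57.0 [90.  55.5 37.5]
155 57.0 [77. 51. 38.]
158 16.0 [52.5 51.5 49. ]
161 17.0 [77. 75. 70.]
164 17.0 [49. 49. 46.]
```

servo_tool(
  deltas=[
    [[0,0,0],[0,0,0]],
    [[0,0,0],[0,0,0]],
    [[0,0,0],[0,0,0]],
    [[0,0,0],[0,0,0]],
  ],
  grip=0.31,
)

```text
t: 14.65
ee_pos: [562.8, -32.5, 64.5]
orientation: [-0.588, 3.086, -0.001]
ft_force: [1.5, -4.8, 0.8]
width: 30.4
grasp_force: 12.5
```

Run:
```python
from g import *
print(line(get_image("wrist"))); print(line(get_image("top"))); print(ctrl.get_obs()["width"])
```

```text
{'plate': (array([ 5.4, 46.5, 51.2]), 1673), 'yellow': (array([64.1, 65.8, 69.6]), 1362), 'carton': (array([ 74.8,  89.5, 123.6]), 6067)}
{'plate': (array([47.8, 51.4, 54.6]), 54), 'yellow': (array([67.1, 69.3, 71.9]), 39), 'carton': (array([ 77.2, 115.1, 140.5]), 318), 'jaw': (array([146.3, 151.4, 156.6]), 77)}
30.75976609711304
```

servo_tool(
  deltas=[
    [[0,0,0],[0,0,0]],
    [[0,0,0],[0,0,0]],
    [[0,0,0],[0,0,0]],
    [[0,0,0],[0,0,0]],
    [[0,0,0],[0,0,0]],
  ],
  grip=-0.3,
)

```text
t: 15.17
ee_pos: [562.1, -31.8, 64.3]
orientation: [0.587, -3.086, -0.001]
ft_force: [-0.2, -0.1, -0.4]
width: 56.5
grasp_force: 0.0
```

servo_tool(
  deltas=[
    [[0,0,0],[0,0,0]],
    [[0,0,0],[0,0,0]],
    [[0,0,0],[0,0,0]],
    [[0,0,0],[0,0,0]],
    [[0,0,0],[0,0,0]],
  ],
  grip=0.04,
)

```text
t: 15.58
ee_pos: [562.5, -32.7, 64.2]
orientation: [0.588, -3.086, 0.001]
ft_force: [0.8, -5.3, -2.3]
width: 42.6
grasp_force: 11.0
```

Run:
```python
from g import *
print(line(get_image("wrist"))); print(line(get_image("top"))); print(ctrl.get_obs()["width"],ctrl.get_obs()["grasp_force"])
```

```text
{'plate': (array([ 5.6, 48.7, 53.2]), 1655), 'yellow': (array([66.2, 67.9, 71.8]), 1342), 'carton': (array([ 76.8,  90.5, 123.5]), 5704)}
{'plate': (array([50. , 53.7, 56.9]), 53), 'yellow': (array([69.1, 71.8, 74.2]), 42), 'carton': (array([ 80.1, 115.1, 142.5]), 351), 'jaw': (array([146.3, 151.4, 156.9]), 76)}
42.52747133977459 11.015725582838058
```

servo_tool(
  deltas=[
    [[0,0,0],[0,0,0]],
    [[0,0,0],[0,0,0]],
    [[0,0,0],[0,0,0]],
    [[0,0,0],[0,0,0]],
  ],
  grip=0.16,
)

```text
t: 16.02
ee_pos: [562.5, -32.6, 64.2]
orientation: [0.588, -3.086, 0.001]
ft_force: [0.4, -5.1, -2.9]
width: 37.2
grasp_force: 13.2
```

Run:
```python
from g import *
print(line(get_image("wrist"))); print(line(get_image("top"))); print(ctrl.get_obs()["width"])
```

```text
{'plate': (array([ 5.4, 51.1, 55.7]), 1691), 'yellow': (array([66.7, 68.4, 72.3]), 1368), 'carton': (array([ 77.4,  90.8, 123.6]), 5627)}
{'plate': (array([52.6, 55.8, 59.1]), 56), 'yellow': (array([69.8, 72.3, 74.4]), 43), 'carton': (array([ 80.2, 115.4, 142.7]), 332), 'jaw': (array([146.1, 151.4, 156.9]), 79)}
37.15263885457587
```

servo_tool(
  deltas=[
    [[0,0,0],[0,0,0]],
    [[0,0,0],[0,0,0]],
    [[0,0,0],[0,0,0]],
    [[0,0,0],[0,0,0]],
  ],
  grip=0.22,
)

```text
t: 16.45
ee_pos: [562.5, -32.7, 64.2]
orientation: [0.588, -3.086, 0.001]
ft_force: [0.3, -5.2, -2.4]
width: 34.4
grasp_force: 14.4
```

Run:
```python
from g import *
print(line(get_image("wrist"))); print(line(get_image("top"))); print(ctrl.get_obs()["width"])
```

```text
{'plate': (array([ 5.5, 52.3, 56.9]), 1698), 'yellow': (array([66.7, 68.3, 72.2]), 1365), 'carton': (array([ 77.3,  90.7, 123.6]), 5645)}
{'plate': (array([54. , 57.6, 60.6]), 56), 'yellow': (array([69.6, 72.6, 74.5]), 40), 'carton': (array([ 80. , 118.3, 142.6]), 312), 'jaw': (array([146.1, 151.3, 156.6]), 78)}
34.39234596961892
```

servo_tool(
  deltas=[
    [[0,0,0],[0,0,0]],
    [[0,0,0],[0,0,0]],
    [[0,0,0],[0,0,0]],
    [[0,0,0],[0,0,0]],
    [[0,0,0],[0,0,0]],
  ],
  grip=0.3,
)

```text
t: 16.97
ee_pos: [562.5, -32.7, 64.2]
orientation: [0.588, -3.086, 0.001]
ft_force: [0.5, -5.8, -1.4]
width: 30.9
grasp_force: 16.1
```

servo_tool(
  deltas=[
    [[0,0,0],[0,0,0]],
    [[0,0,0],[0,0,0]],
    [[0,0,0],[0,0,0]],
  ],
)

```text
t: 17.22
ee_pos: [562.4, -32.6, 64.2]
orientation: [0.588, -3.086, 0.001]
ft_force: [1.4, -5.4, -1.7]
width: 31.3
grasp_force: 16.1
```

Run:
```python
from g import *
im=get_image("wrist");print(line(im)); cv2.imwrite("pics/f.png",im["frame"]); o=ctrl.get_obs(); print(o["width"],o["grasp_force"],o["t"])
```

```text
{'plate': (array([ 5.5, 53.9, 58.6]), 1720), 'yellow': (array([66.7, 68.3, 72.2]), 1369), 'carton': (array([ 77.3,  90.7, 123.6]), 5618)}
31.273409589815678 16.083988398313522 17.2667
```

View pics/f.png

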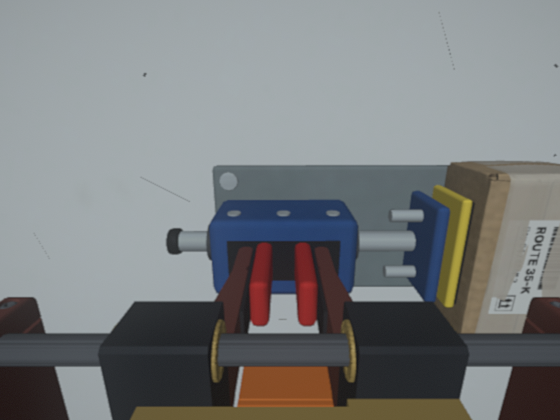

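The picture shows the paddles gripped at (262,285) and (306,285), with the slit at about (440,245) narrowed to roughly half. The carton stopped moving over the last three squeeze steps, so it is against the jaw. The 16 N grip matches "half in", so I hand in.

```bash
python3 -c "
from workcell import close_job
print(close_job())"
```

```text
the job is handed in; nothing more can be done
None
```

I handed the job in at about 17 s: the cover stands upright on the table, the carton is pressed against the fixed jaw with the spring face about 5.4 mm in (estimated from the wrist camera), and both paddles are still gripped at 16 N; the judge's verdict was not shown.

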